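Dock the crayon stand under the tray tower

TASK

Put the crayon stand away in its dock: bring it to the open end of the pair of rails that run under the clear tray tower and slide it in until it is hard against the stop bar inside, with the stop's sprung buffer pressed in, and leave it there. Keep it on the counter all along and push gently: the stop sits at a different depth each time, so feel for it and do not ram it. Do not shove the other things on the counter.

Things in the scene. Friction and masses are not known exactly. Their poses are not given: they have to be found in the camera images.
- stand: Beech crayon stand, 0.36-0.63 kg: block 104 (x) x 100 (y) x 50 mm tall, 3 x 3 empty 14 mm holes on top; along both x sides a flange sticks out 10 mm, 8 mm thick, at the counter (124 mm over flanges); the y ends are plain vertical faces, either may go in first. Too wide to grip. Origin: centre of underside, z up. Starts 65-135 mm before the mouth, on the robot's side of the track line, turned.
- dock: Fixed dock. Origin: on the counter, middle of the track's open end (mouth). The track runs 200 mm along the dock's own -y; x is across. Two dark steel rails 16 mm tall, 129 mm apart inside (2.5 mm play per side); lips reach in over the stand's flanges (113 mm between lips, underside 11 mm up), so the stand can only slide in flat at the mouth. The stand slides on the counter with under 10 N.
- flare (a point): Middle of the flared lead-in before the mouth, on the counter: from the mouth to 31 mm outside it (dock y 0 to +31 mm) the rails' ends spread by about 10 mm per side, without lips.
- tower (a point): Middle of the lower front edge of the two-tier clear tray tower that stands over the track, 85 mm inside the mouth, 62 mm above the counter. From there the tower goes 150 mm further in; it is 172 mm wide and 160 mm tall. When docked the stand's rear face is 30 to 65 mm inside the mouth, so a straight-down gripper may hit the tower; a tool leaning back about 30 degrees clears it.
- buffer (a joint): Rubber button, 16 mm across, 22 mm up, on a soft spring (0.5 N; the stand's friction holds it in), standing 10 mm out of the face of a grey rigid stop bar, 34 mm tall, that crosses the track inside. That face lies 130 to 165 mm inside the mouth, different each time, not reported: feel for it. 0 = out, untouched; 0.010 m = flush, the stand then against the rigid bar.
- pot: Talavera pot with a succulent, 136 mm across, 105 mm tall without the plant; bystander. Origin: centre of its underside.
- tumbler: Stainless steel tumbler, 76 mm across, 120 mm tall; bystander beside the tower. Origin: centre of its underside.
- coral_box: Coral plastic box with latched lid, 116 x 166 x 76 mm; bystander. Origin: centre of its underside.
- mug: Terracotta mug, 80 mm across, 90 mm tall; bystander. Origin: centre of its underside.
- eraser: Eraser 24 x 58 x 14 mm lying on the counter; bystander. Origin: centre of its underside.

How it is judged:
By the outcome, as a careful person would: the job done as asked, in the order asked, and still so for the second after the job is handed in, with the robot touching nothing.
It also fails if it takes over 67 s, if anything falls off the work surface, if the arm or the gripper's body presses on something with over 40 N, if the wrist force passes 120 N, or if a joint passes its speed limit or range.

ROBOT

A 6-joint arm with a two-finger parallel gripper is mounted at the origin on the work surface. World frame = base frame: x ahead of the robot, y to its left, z up, the work surface at z = 0. Lengths are in m, angles in rad, forces in N, time in s.
With the tool pointing down it reaches from about 0.25 to 0.8 m from the base axis. Payload 8.5 kg.
Tool frame: the origin (TCP) lies on the centre line of the jaws, within the pads' length; the fingertips stand 19 mm ahead of it and the grasp point (between the pads) is the TCP (robot.tip_extent is the distance from the TCP to the fingertips, in m); z points along the fingers, y is the line along which they close (so a half turn about z gives the same grasp; the last joint's range is limited). The gripper opens to 85 mm and grips with 20 to 120 N. Pads are 22 mm wide; open, the fingers measure 114 mm over their backs; the gripper's body (76 mm by 85 mm) begins 54 mm behind the grasp point. The pads swing forward as they close: fully open they stand 13 mm farther back than shut.
Start: joints at [-1.243, 0.238, -0.013, 1.319, 0, 1.571], TCP at [0.169, -0.497, 0.25] pointing down, gripper open.
Joint ranges: [-2.66, 2.66], [-1.03, 1.9], [-1.14, 1.46], [-1.82, 2.27], [-1.45, 1.34], [-3.14, 3.14]. Speed limits (rad/s): [2.22, 2.22, 2.79, 3.14, 3.14, 3.14].

INTERFACE

Orientations are given as a unit quaternion [x, y, z, w].
In Python, from station import robot, snapshot gives the robot as it stands. The module is installed in compiled form; this text tells all that it offers.
- The arm moves only by the shell command python3 -m inch 'ROWS' [FORCE]. ROWS is JSON, a list of rows, each an object with "gripper": the closure, from -1 (fully open) to 1 (shut); "xyz": the shift along the tool's x, y, z in mm, a list of three; "rot": the turn, a rotation vector about the tool's x, y, z in degrees, a list of three. A call has 1 to 20 rows; each row is the pose to reach, as a shift and turn from the pose commanded when the call began, along the tool's axes at that moment; what a row does not reach only later rows make up. A row lasts 1/8 s, in which the tool goes at most 62.5 mm and 10.7 degrees, less where a joint would pass 70% of its speed; a pose out of reach is approached as far as the arm can. A call with a gripper value outside its range is refused whole. The fingers move at their own pace and stop on an object; FORCE is the grip in N (left out, the last holds). Time passes only in rows, so rows that repeat a pose let the fingers close. It gives the time, the measured TCP pose, the force, the opening and the grip force at its end, in the units of the state.
- robot.observe(): the state, without advancing time (a new reading comes with each control period).
- snapshot(name): name is "scene" or "top"; returns a dict with "color" (480x640x3 uint8, blue, green, red), "range_z" (480x640 float32, m along the optical axis (not along the pixel's ray), 0 where there is no reading), "camera_matrix" (3x3 intrinsics, pixels), "origin" and "rotation" of the camera in the world. Camera axes: x right, y up, looking along -z (the intrinsics and any distortion apply to the point x, -y, -z); pixel columns grow to the right and rows downward; lengths in m; the calibration is good to about 2 mm. A picture is of the moment at which its call begins.
- robot.hand_in(): hands the job in; it is judged then, once.
The state is a dict: "time_s": time; "q": joint angles; "qd": joint speeds; "joint_torque": joint torques, N m; "tcp_pos": TCP position; "tool_rot": TCP orientation; "contact_force": force on the tool from outside, world axes, zero at the start; "torque": the same for the moment, N m; "grip_width": finger opening in m; "finger_force": force on a finger pad.
Only numpy, scipy, OpenCV 4.12 (cv2) and the standard library are available. Lean on these libraries where they do the work, as an engineer would, in place of code of your own. Each camera call takes 0.05 s, during which the arm holds its last target. There are 200 camera calls.

## Working session

There is one attempt and no reset: what is moved stays moved. The work goes in short steps, Python scripts to look and compute and a shell command to move; the robot and the scene stay as the last step left them, time stands still between calls to the robot, and variables do not carry over. Pictures are saved under pics/ and viewed, at most 10 in all, crops included, and the job is handed in when it is done.

```bash
mkdir -p pics; cat > h.py <<'E'
import numpy as np, cv2
from station import robot, snapshot
def cloud(s):
    K=s["camera_matrix"];z=s["range_z"];v,u=np.mgrid[:480,:640]
    p=np.stack([(u-K[0,2])/K[0,0]*z,-(v-K[1,2])/K[1,1]*z,-z],-1)
    return p@np.array(s["rotation"]).T+np.array(s["origin"])
E
python3 - <<'E'
from h import *
for n in("top","scene"):
    s=snapshot(n);cv2.imwrite(f"pics/{n}0.png",s["color"]);print(n,s["origin"],s["rotation"],s["camera_matrix"],{k for k in s})
o=robot.observe();print(o)
E
```

```text
top [0.31204056 0.00393634 1.67114015] [-0.06163959  0.05981689  0.70509691 -0.7038898 ] [[602.28318412   0.         321.01948901]
 [  0.         602.28318412 238.68509733]
 [  0.           0.           1.        ]] {'origin', 'camera_matrix', 'range_z', 'rotation', 'color'}
scene [ 1.04304891 -0.46378672  1.03983032] [0.27364013 0.10656406 0.36333407 0.88416827] [[466.69387725   0.         319.08096505]
 [  0.         466.69387725 247.36749456]
 [  0.           0.           1.        ]] {'origin', 'camera_matrix', 'range_z', 'rotation', 'color'}
{'time_s': 0.1, 'q': array([-1.24302875e+00,  2.38736010e-01, -1.41809172e-02,  1.31921428e+00,
       -1.07825405e-05,  1.57082089e+00]), 'qd': array([ 0.00053426, -0.00018433,  0.00232287,  0.00036671,  0.00148303,
       -0.00123282]), 'joint_torque': array([ 1.21157846e-03, -5.39719999e+01,  3.46999598e+01,  1.33571739e-02,
       -1.53740402e-06,  1.31744505e-05]), 'tcp_pos': array([ 0.16889444, -0.49671061,  0.24972965]), 'tool_rot': array([ 9.86602865e-01,  1.63139026e-01, -1.14220821e-04, -6.57616572e-04]), 'contact_force': array([-0.20778686,  0.35999108,  0.20747616]), 'torque': array([ 0.02256916, -0.05199595,  0.01329012]), 'finger_force': 0.0, 'grip_width': 0.08539172164588861}
```

View pics/top0.png

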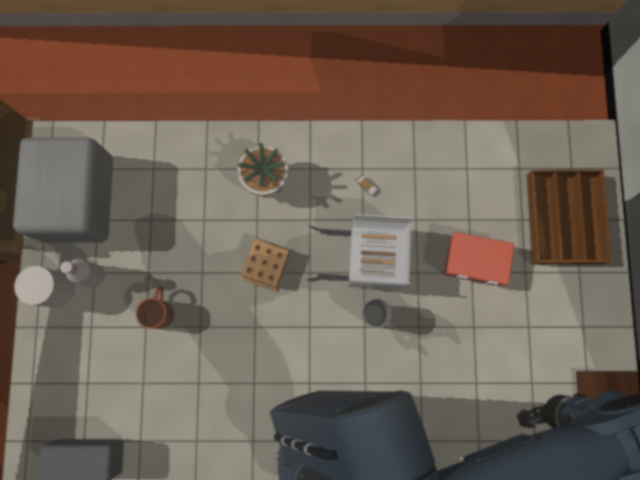

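View pics/scene0.png

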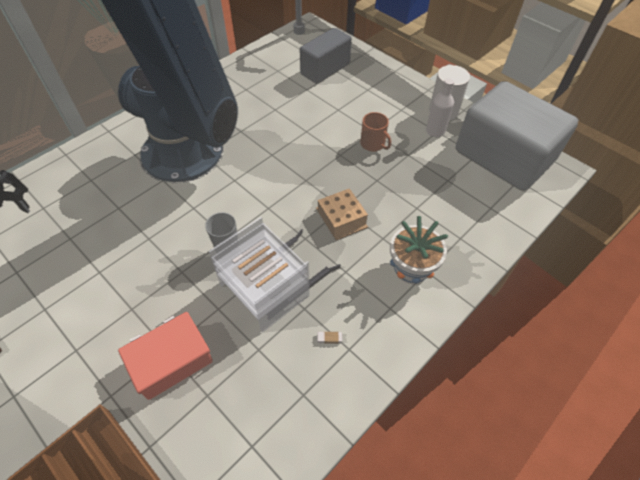

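The top view shows the stand at about (265,265) and the rail ends at about (312,230) and (312,277). The track runs to image right (about -y) under the tower at (380,250), with the pot at (262,170), the tumbler at (377,313) and the mug at (154,312). The scene view agrees.

```bash
cat > h.py <<'E'
import numpy as np, cv2
from scipy.spatial.transform import Rotation as R
from station import robot, snapshot
def rays(s,uv):
    K=s["camera_matrix"];uv=np.asarray(uv,float)
    return np.stack([(uv[...,0]-K[0,2])/K[0,0],-(uv[...,1]-K[1,2])/K[1,1],-np.ones(uv.shape[:-1])],-1)@R.from_quat(s["rotation"]).as_matrix().T
def cloud(s):
    v,u=np.mgrid[:480,:640]
    return rays(s,np.stack([u,v],-1))*s["range_z"][...,None]+s["origin"]
def plane(s,uv,z):
    d=rays(s,uv);o=np.array(s["origin"]);return o+d*((z-o[2])/d[...,2])[...,None]
E
python3 - <<'E'
from h import *
vis=[]
for n in("top","scene"):
    s=snapshot(n);P=cloud(s);c=s["color"];hsv=cv2.cvtColor(c,cv2.COLOR_BGR2HSV);v,u=np.mgrid[:480,:640]
    print(n,"counter z",np.median(P[300:380,180:250,2]) if n=="top" else np.median(P[300:330,400:440,2]))
    x0,x1,y0,y1=(235,300,230,300) if n=="top" else (310,378,180,245)
    box=(u>x0)&(u<x1)&(v>y0)&(v<y1)
    m=box&(abs(P[...,2]-.05)<.006); print("stand z",np.median(P[m][:,2]))
    r=cv2.minAreaRect((P[m][:,:2]*1000).astype(np.float32));print("depth rect mm",r)
    m2=box&(hsv[...,1]>90)&(hsv[...,0]<25);print(m2.sum())
    k=np.argwhere(m2)[:,::-1];print("col rect on z=.05",cv2.minAreaRect((plane(s,k,.05)[:,:2]*1000).astype(np.float32)))
    a=c[200:300,225:425] if n=="top" else c[170:330,200:400]
    cv2.imwrite(f"pics/{n}crop.png",cv2.resize(a,None,fx=4 if n=="top" else 3.7,fy=4 if n=="top" else 3.7,interpolation=cv2.INTER_CUBIC))
    # object heights
    H=(P[...,2]>.01)&(P[...,2]<.2)&(P[...,0]<.8)&(P[...,0]>.2)&(abs(P[...,1])<.5)
    nn,l,st,ce=cv2.connectedComponentsWithStats(H.astype(np.uint8))
    for i in range(1,nn):
        if st[i,4]>60:
            q=P[l==i];print(st[i],"x",np.percentile(q[:,0],[1,99]).round(3),"y",np.percentile(q[:,1],[1,99]).round(3),"z",np.percentile(q[:,2],99).round(3))
E
```

```text
top counter z 0.0003540317177685992
stand z 0.049985368871333646
depth rect mm ((529.3424072265625, 160.33853149414062), (101.20099639892578, 104.39958953857422), 70.60266876220703)
1581
col rect on z=.05 ((524.451904296875, 160.94107055664062), (101.59664154052734, 117.7999267578125), 71.35305786132812)
[ 238  155   51   43 1595] x [0.708 0.799] y [0.099 0.228] z 0.157
[358 176  19  19 152] x [0.73 0.78] y [-0.147 -0.1  ] z 0.022
[ 307  214  106   75 4652] x [0.461 0.636] y [-0.222  0.011] z 0.163
[ 445  232   67   54 2848] x [0.47  0.601] y [-0.497 -0.334] z 0.084
[ 241  238   50   51 1536] x [0.467 0.59 ] y [0.101 0.217] z 0.059
[136 285  39  44 722] x [0.353 0.462] y [0.412 0.49 ] z 0.096
[363 298  29  30 380] x [0.353 0.426] y [-0.171 -0.099] z 0.126
scene counter z 0.0003797407797988539
stand z 0.04987578972178308
depth rect mm ((531.3648071289062, 162.00094604492188), (103.27578735351562, 109.14573669433594), 70.56756591796875)
665
col rect on z=.05 ((548.0225830078125, 154.84130859375), (96.26107788085938, 135.4034423828125), 69.43749237060547)
[361 112  31  38 936] x [0.357 0.467] y [0.412 0.492] z 0.092
[207 131  14  16 111] x [0.2   0.206] y [-0.009  0.03 ] z 0.199
[ 318  188   50   48 1532] x [0.472 0.595] y [0.099 0.217] z 0.054
[ 206  212  135  119 7509] x [0.359 0.642] y [-0.224  0.008] z 0.161
[ 390  216   50   66 1749] x [0.712 0.799] y [0.099 0.228] z 0.156
[ 118  312   95   86 4635] x [0.476 0.608] y [-0.498 -0.337] z 0.08
[318 332  25  11 246] x [0.733 0.784] y [-0.148 -0.098] z 0.019
```

View pics/topcrop.png

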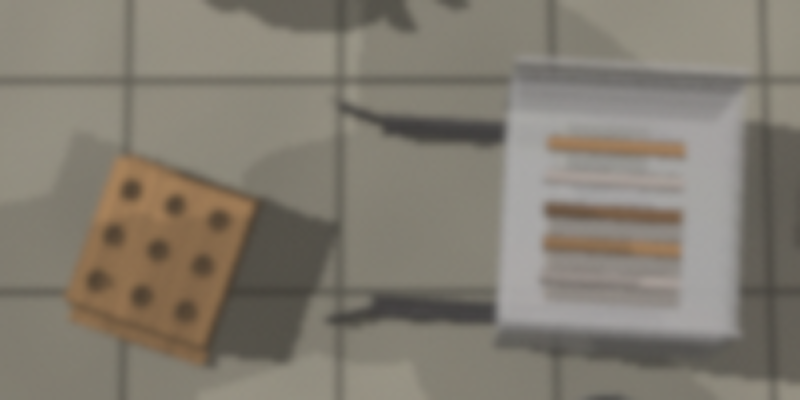

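View pics/scenecrop.png

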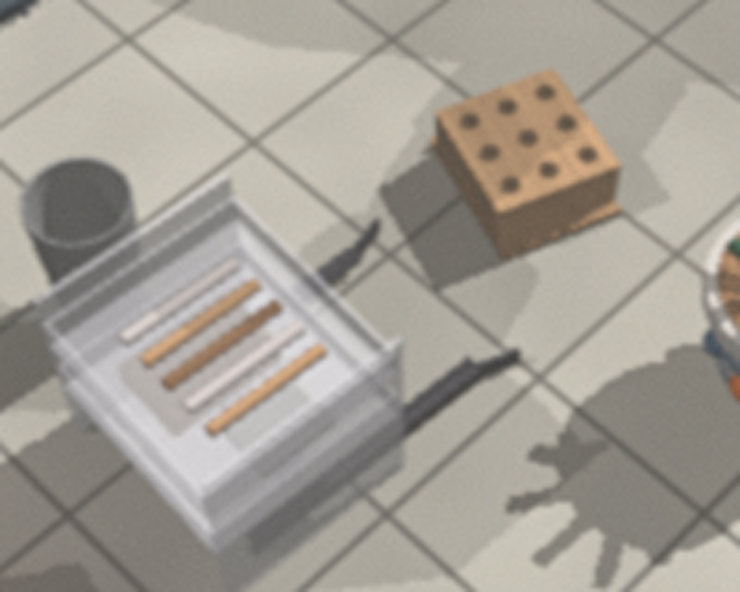

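The crops show the stand's flange on the robot side (crop (140,335)), so its x is across the track, turned about 20°. The lipped rails start at about (383,125) and (370,305) in the top crop, and the flare tips are at about (338,100) and (328,320). Next I'll measure the rails.

```bash
python3 - <<'E'
from h import *
s=snapshot("top");g=cv2.cvtColor(s["color"],cv2.COLOR_BGR2GRAY).astype(float);P=cloud(s)
C={}
for nm,(a,b) in {"U":(222,240),"L":(268,284)}.items():
    pts=[]
    for u in range(306,350):
        col=g[a:b,u]; base=np.median(np.r_[col[:3],col[-3:]]); w=np.clip(base-col-25,0,None)
        if w.sum()<15: continue
        v=a+(w*np.arange(b-a)).sum()/w.sum(); q=plane(s,[u,v],.016)
        pts.append([u,v,*q[:2]*1000,(w>0).sum()]);
    pts=np.array(pts);C[nm]=pts;print(nm);print(pts[::2].round(1).tolist())
    k=pts[(pts[:,0]>323)&(pts[:,0]<346)];f=np.polyfit(k[:,3],k[:,2],1);print("x=f(y)",f,np.degrees(np.arctan(f[0])))
# stand: hole-based + top edges by depth
for n in("top","scene"):
    s=snapshot(n);P=cloud(s);c=s["color"]
    m=(abs(P[...,2]-.05)<.006)&(abs(P[...,0]-.53)<.08)&(abs(P[...,1]-.16)<.08)
    m=cv2.morphologyEx(m.astype(np.uint8),cv2.MORPH_CLOSE,np.ones((5,5)))
    k=np.argwhere(m)[:,::-1];print(n,cv2.minAreaRect((plane(s,k,.05)[:,:2]*1000).astype(np.float32)),plane(s,k,.05)[:,:2].mean(0))
# tower upper edges
s=snapshot("scene");P=cloud(s);m=(P[...,2]>.10)&(P[...,2]<.17)&(P[...,0]>.45)&(P[...,0]<.66)&(P[...,1]<-.05)&(P[...,1]>-.26);m[:, :205]=0
print("tower",cv2.minAreaRect((P[m][:,:2]*1000).astype(np.float32)))
E
```

```text
U
[[311.0, 226.6, 633.9, 36.0, 2.0], [313.0, 227.4, 631.6, 30.4, 3.0], [315.0, 228.1, 629.6, 24.8, 3.0], [317.0, 228.9, 627.4, 19.2, 3.0], [319.0, 229.5, 625.7, 13.6, 4.0], [321.0, 230.7, 622.1, 8.0, 5.0], [323.0, 231.0, 621.3, 2.4, 5.0], [325.0, 231.2, 620.7, -3.2, 6.0], [327.0, 231.5, 619.8, -8.7, 6.0], [329.0, 231.9, 618.6, -14.3, 7.0], [331.0, 232.1, 618.2, -19.9, 7.0], [333.0, 232.2, 617.8, -25.5, 7.0], [335.0, 232.3, 617.6, -31.1, 7.0], [337.0, 232.4, 617.4, -36.7, 7.0], [339.0, 232.5, 617.1, -42.3, 6.0], [341.0, 232.5, 616.9, -47.8, 6.0], [343.0, 232.6, 616.6, -53.4, 6.0], [345.0, 233.0, 615.6, -59.0, 7.0], [347.0, 233.0, 615.4, -64.6, 7.0], [349.0, 232.8, 616.1, -70.2, 6.0]]
x=f(y) [7.75933573e-02 6.20279938e+02] 4.436881722984183
L
[[310.0, 279.3, 485.9, 38.6, 2.0], [312.0, 279.1, 486.3, 33.0, 4.0], [314.0, 278.8, 487.4, 27.5, 5.0], [316.0, 278.3, 488.6, 22.0, 4.0], [318.0, 276.7, 493.1, 16.5, 8.0], [320.0, 276.0, 494.9, 11.0, 8.0], [322.0, 276.0, 495.1, 5.5, 7.0], [324.0, 276.1, 494.8, -0.1, 7.0], [326.0, 276.3, 494.3, -5.6, 7.0], [328.0, 276.6, 493.4, -11.1, 8.0], [330.0, 276.7, 492.9, -16.6, 8.0], [332.0, 276.8, 492.7, -22.1, 8.0], [334.0, 276.8, 492.8, -27.6, 8.0], [336.0, 276.9, 492.4, -33.2, 8.0], [338.0, 277.3, 491.3, -38.7, 8.0], [340.0, 277.5, 490.8, -44.2, 7.0], [342.0, 277.6, 490.4, -49.7, 6.0], [344.0, 277.7, 490.3, -55.2, 6.0], [346.0, 277.7, 490.1, -60.7, 6.0], [348.0, 277.8, 489.9, -66.2, 5.0]]
x=f(y) [8.02213155e-02 4.94595183e+02] 4.586520843443771
top ((528.9137573242188, 160.20993041992188), (100.83618927001953, 104.4389419555664), 70.60103607177734) [0.52869605 0.16033524]
scene ((532.81982421875, 160.62413024902344), (102.7068862915039, 108.39523315429688), 71.42748260498047) [0.53337076 0.16000362]
tower ((551.5902099609375, -145.1727294921875), (151.6084442138672, 176.80712890625), 86.49860382080078)
```

```bash
python3 -c "from station import robot;print(robot.tip_extent)"; python3 -m inch '[{"gripper":-0.4,"xyz":[230,-272,0],"rot":[0,0,10]},{"gripper":-0.4,"xyz":[460,-545,0],"rot":[0,0,23]},{"gripper":-0.4,"xyz":[460,-545,0],"rot":[0,0,23]},{"gripper":-0.4,"xyz":[460,-545,0],"rot":[0,0,23]},{"gripper":-0.4,"xyz":[460,-545,0],"rot":[0,0,23]},{"gripper":-0.4,"xyz":[460,-545,0],"rot":[0,0,23]},{"gripper":-0.4,"xyz":[460,-545,0],"rot":[0,0,23]},{"gripper":-0.4,"xyz":[460,-545,0],"rot":[0,0,23]},{"gripper":-0.4,"xyz":[460,-545,0],"rot":[0,0,23]},{"gripper":-0.4,"xyz":[460,-545,0],"rot":[0,0,23]},{"gripper":-0.4,"xyz":[460,-545,0],"rot":[0,0,23]},{"gripper":-0.4,"xyz":[460,-545,0],"rot":[0,0,23]},{"gripper":-0.4,"xyz":[460,-545,0],"rot":[0,0,23]},{"gripper":-0.4,"xyz":[460,-545,0],"rot":[0,0,23]},{"gripper":-0.4,"xyz":[460,-545,0],"rot":[0,0,23]},{"gripper":-0.4,"xyz":[460,-545,0],"rot":[0,0,23]},{"gripper":-0.4,"xyz":[460,-545,0],"rot":[0,0,23]}]' 20
```

```text
0.019
time_s: 2.52
tcp_pos: [0.4277, 0.0141, 0.2504]
tool_rot: [1.0, 0.0, -0.001, -0.025]
contact_force: [0.1, 0.9, 0.6]
grip_width: 0.06
finger_force: 0.0
```

```bash
python3 -m inch '[{"gripper":-0.4,"xyz":[2,-40,0],"rot":[0,0,4]},{"gripper":-0.4,"xyz":[2,-90,0],"rot":[0,0,4]},{"gripper":-0.4,"xyz":[2,-153,0],"rot":[0,0,4]},{"gripper":-0.4,"xyz":[2,-153,0],"rot":[0,0,4]},{"gripper":-0.4,"xyz":[2,-153,0],"rot":[0,0,4]},{"gripper":-0.4,"xyz":[2,-153,0],"rot":[0,0,4]}]'
cat > st.py <<'E'
from h import *
o=robot.observe();M=R.from_quat(o["tool_rot"]).as_matrix();print(o["time_s"],o["tcp_pos"].round(4),"\n",M.round(4),o["contact_force"].round(1))
E
python3 st.py
```

```text
time_s: 3.28
tcp_pos: [0.43, 0.0306, 0.2576]
tool_rot: [0.999, 0.003, -0.004, -0.05]
contact_force: [-0.9, -0.3, -0.1]
grip_width: 0.06
finger_force: 0.0
3.275 [0.43   0.0306 0.2576] 
 [[ 1.      0.0048 -0.0076]
 [ 0.0055 -0.995   0.0995]
 [-0.0071 -0.0995 -0.995 ]] [-0.9 -0.3 -0.1]
```

```bash
python3 -c "
from station import robot
o=robot.observe();print(o['q'].round(3),o['qd'].round(3),o['joint_torque'].round(2))"
```

```text
[ 0.005  0.079 -0.195  1.305  0.1    3.141] [ 0.002  0.001  0.006  0.006  0.003 -0.001] [ 4.000e-02 -4.088e+01  3.445e+01  7.000e-02  4.000e-01 -0.000e+00]
```

Joint 6 has reached its limit, so I'll use the half-turned wrist instead.

```bash
python3 -m inch '[{"gripper":-0.4,"xyz":[0,0,0],"rot":[0,0,-30]},{"gripper":-0.4,"xyz":[0,0,0],"rot":[0,0,-30]},{"gripper":-0.4,"xyz":[0,0,0],"rot":[0,0,-30]},{"gripper":-0.4,"xyz":[0,0,0],"rot":[0,0,-60]},{"gripper":-0.4,"xyz":[0,0,0],"rot":[0,0,-60]},{"gripper":-0.4,"xyz":[0,0,0],"rot":[0,0,-60]},{"gripper":-0.4,"xyz":[0,0,0],"rot":[0,0,-90]},{"gripper":-0.4,"xyz":[0,0,0],"rot":[0,0,-90]},{"gripper":-0.4,"xyz":[0,0,0],"rot":[0,0,-90]}]'
cat > go.py <<'E'
# go.py x y z(mm) yaw lean(deg): shift/turn in tool axes to a pose; tool x at yaw, z down leaned toward -Y track
import sys; from h import *
x,y,z,yaw,lean=map(float,sys.argv[1:])
o=robot.observe();M=R.from_quat(o["tool_rot"])
T=R.from_euler("z",yaw,degrees=True)*R.from_euler("x",180,degrees=True)
T=R.from_rotvec(np.radians(lean)*np.array([np.cos(np.radians(-4.5)),np.sin(np.radians(-4.5)),0])*-1)*T
print(o["time_s"],o["tcp_pos"].round(4),o["q"].round(2),o["contact_force"].round(1),"width",round(o["grip_width"],4))
print("xyz",M.inv().apply(np.array([x,y,z])-o["tcp_pos"]*1000).round(1),"rot",np.degrees((M.inv()*T).as_rotvec()).round(1),"z axis",T.as_matrix()[:,2].round(2))
E
python3 go.py 429.5 168 250 175.5 0
```

```text
time_s: 4.4
tcp_pos: [0.43, 0.0305, 0.2576]
tool_rot: [0.703, 0.71, 0.033, -0.038]
contact_force: [0.9, -0.4, 0.3]
grip_width: 0.0597
finger_force: 0.0
4.4 [0.43   0.0305 0.2576] [ 0.    0.08 -0.19  1.3   0.1   1.56] [ 0.9 -0.4  0.3] width 0.0597
xyz [136.1   1.   21.2] rot [  3.9  -4.9 -84.8] z axis [ 0.  0. -1.]
```

```bash
python3 -m inch '[{"gripper":-0.4,"xyz":[40,0,6],"rot":[1,-2,-10]},{"gripper":-0.4,"xyz":[80,0,12],"rot":[2,-3,-30]},{"gripper":-0.4,"xyz":[136,1,21],"rot":[3.9,-4.9,-50]},{"gripper":-0.4,"xyz":[136,1,21],"rot":[3.9,-4.9,-84.8]},{"gripper":-0.4,"xyz":[136,1,21],"rot":[3.9,-4.9,-84.8]},{"gripper":-0.4,"xyz":[136,1,21],"rot":[3.9,-4.9,-84.8]},{"gripper":-0.4,"xyz":[136,1,21],"rot":[3.9,-4.9,-84.8]},{"gripper":-0.4,"xyz":[136,1,21],"rot":[3.9,-4.9,-84.8]},{"gripper":-0.4,"xyz":[136,1,21],"rot":[3.9,-4.9,-84.8]},{"gripper":-0.4,"xyz":[136,1,21],"rot":[3.9,-4.9,-84.8]},{"gripper":-0.4,"xyz":[136,1,21],"rot":[3.9,-4.9,-84.8]}]'; python3 go.py 429.5 168 45 175.5 0
```

```text
time_s: 5.78
tcp_pos: [0.4303, 0.1679, 0.2502]
tool_rot: [0.043, 0.999, 0.0, -0.0]
contact_force: [0.2, -1.0, -0.5]
grip_width: 0.0597
finger_force: 0.0
5.775 [0.4303 0.1679 0.2502] [ 0.37  0.13 -0.15  1.29  0.    0.46] [ 0.2 -1.  -0.5] width 0.0597
xyz [  0.7  -0.  205.2] rot [ 0.  -0.  -0.5] z axis [ 0.  0. -1.]
```

```bash
python3 -m inch '[{"gripper":-0.4,"xyz":[0,0,50],"rot":[0,0,0]},{"gripper":-0.4,"xyz":[0,0,110],"rot":[0,0,0]},{"gripper":-0.4,"xyz":[0,0,165],"rot":[0,0,0]},{"gripper":-0.4,"xyz":[0,0,200],"rot":[0,0,0]},{"gripper":-0.4,"xyz":[0,0,214],"rot":[0,0,0]},{"gripper":-0.4,"xyz":[0,0,214],"rot":[0,0,0]},{"gripper":-0.4,"xyz":[0,0,214],"rot":[0,0,0]}]'
python3 -m inch '[{"gripper":-0.4,"xyz":[-5,0,0],"rot":[0,0,0]},{"gripper":-0.4,"xyz":[-10,0,0],"rot":[0,0,0]},{"gripper":-0.4,"xyz":[-15,0,0],"rot":[0,0,0]},{"gripper":-0.4,"xyz":[-20,0,0],"rot":[0,0,0]},{"gripper":-0.4,"xyz":[-25,0,0],"rot":[0,0,0]},{"gripper":-0.4,"xyz":[-30,0,0],"rot":[0,0,0]},{"gripper":-0.4,"xyz":[-35,0,0],"rot":[0,0,0]},{"gripper":-0.4,"xyz":[-40,0,0],"rot":[0,0,0]},{"gripper":-0.4,"xyz":[-44,0,0],"rot":[0,0,0]},{"gripper":-0.4,"xyz":[-48,0,0],"rot":[0,0,0]},{"gripper":-0.4,"xyz":[-52,0,0],"rot":[0,0,0]},{"gripper":-0.4,"xyz":[-56,0,0],"rot":[0,0,0]},{"gripper":-0.4,"xyz":[-60,0,0],"rot":[0,0,0]},{"gripper":-0.4,"xyz":[-60,0,0],"rot":[0,0,0]}]'
cat > look.py <<'E'
from h import *
s=snapshot("top");P=cloud(s)
m=(abs(P[...,2]-.05)<.006)&(abs(P[...,0]-.54)<.10)&(abs(P[...,1]-.11)<.14)
k=np.argwhere(m)[:,::-1];n,l,st,ce=cv2.connectedComponentsWithStats(m.astype(np.uint8));i=1+st[1:,4].argmax();k=np.argwhere(l==i)[:,::-1]
q=(plane(s,k,.05)[:,:2]*1000).astype(np.float32);r=cv2.minAreaRect(q);h=q[cv2.convexHull(q,returnPoints=False).ravel()];c=np.array(r[0])
X=np.array([.9969,-.0785]);Y=np.array([.0785,.9969])
print(r,len(k),"cross err (stand-centreline)",(X@c-555.7).round(1),"along t-mouth",(Y@c-56.3).round(1))
import sys
if len(sys.argv)>1: cv2.imwrite("pics/"+sys.argv[1],cv2.resize(s["color"][170:320,190:420],None,fx=3.4,fy=3.4,interpolation=cv2.INTER_CUBIC))
E
python3 look.py a1.png; python3 st.py
```

```text
time_s: 6.65
tcp_pos: [0.4312, 0.1684, 0.0375]
tool_rot: [0.042, 0.999, 0.001, 0.001]
contact_force: [0.1, -0.2, -0.8]
grip_width: 0.0598
finger_force: 0.0
time_s: 8.4
tcp_pos: [0.4907, 0.1631, 0.0364]
tool_rot: [0.042, 0.999, 0.0, 0.0]
contact_force: [-0.5, -1.0, 0.2]
grip_width: 0.0595
finger_force: 0.0
((562.5869750976562, 122.41171264648438), (103.13726806640625, 40.78700256347656), 15.335641860961914) 230 cross err (stand-centreline) -4.5 along t-mouth 109.9
8.45 [0.4905 0.1631 0.0364] 
 [[-9.964e-01  8.440e-02  5.000e-04]
 [ 8.440e-02  9.964e-01  7.000e-04]
 [-5.000e-04  7.000e-04 -1.000e+00]] [ 0.4 -1.   0. ]
```

View pics/a1.png

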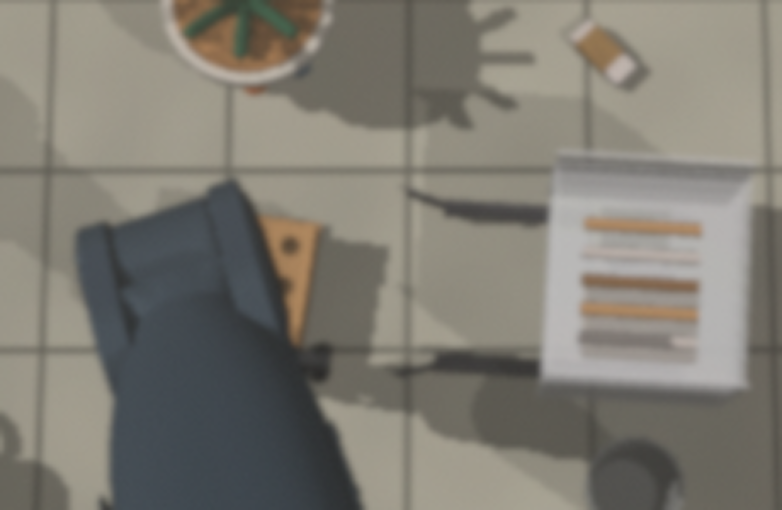

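The arm hides most of the stand. Its visible -y edge, (318,225) to (300,345) in the crop, is now nearly parallel to the tower's edge. I'll push the remaining 16 mm, then back off and look.

```bash
python3 -m inch '[{"gripper":-0.4,"xyz":[-4,0,0],"rot":[0,0,0]},{"gripper":-0.4,"xyz":[-8,0,0],"rot":[0,0,0]},{"gripper":-0.4,"xyz":[-12,0,0],"rot":[0,0,0]},{"gripper":-0.4,"xyz":[-16,0,0],"rot":[0,0,0]},{"gripper":-0.4,"xyz":[-16,0,0],"rot":[0,0,0]}]'
python3 -m inch '[{"gripper":-0.4,"xyz":[30,0,0],"rot":[0,0,0]},{"gripper":-0.4,"xyz":[60,0,-40],"rot":[0,0,0]},{"gripper":-0.4,"xyz":[60,0,-100],"rot":[0,0,0]},{"gripper":-0.4,"xyz":[60,-60,-130],"rot":[0,0,0]},{"gripper":-0.4,"xyz":[60,60,-130],"rot":[0,0,0]},{"gripper":-0.4,"xyz":[60,120,-130],"rot":[0,0,0]},{"gripper":-0.4,"xyz":[60,150,-130],"rot":[0,0,0]},{"gripper":-0.4,"xyz":[60,150,-130],"rot":[0,0,0]},{"gripper":-0.4,"xyz":[60,150,-130],"rot":[0,0,0]}]'; python3 look.py
```

```text
time_s: 9.07
tcp_pos: [0.5068, 0.1617, 0.0363]
tool_rot: [0.042, 0.999, 0.0, 0.0]
contact_force: [-0.3, -0.7, 0.6]
grip_width: 0.0595
finger_force: 0.0
time_s: 10.2
tcp_pos: [0.4588, 0.317, 0.1659]
tool_rot: [0.041, 0.999, 0.0, -0.0]
contact_force: [-0.3, -0.2, -0.2]
grip_width: 0.0599
finger_force: 0.0
((570.4365844726562, 170.69345092773438), (100.86018371582031, 104.85789489746094), 85.04463195800781) 1094 cross err (stand-centreline) -0.4 along t-mouth 158.6
```

```bash
python3 go.py 578 280 150 85.5 30
```

```text
10.25 [0.4586 0.3158 0.166 ] [ 0.6   0.33 -0.1   1.14  0.    0.69] [-0.6 -0.7  0.1] width 0.0596
xyz [-122.   -25.7   15.9] rot [ 23.4 -23.6  87.5] z axis [-0.04 -0.5  -0.87]
```

```bash
python3 -m inch '[{"gripper":-0.4,"xyz":[-40,-8,0],"rot":[2.5,-2.5,9.5]},{"gripper":-0.4,"xyz":[-80,-17,0],"rot":[5,-5,19]},{"gripper":-0.4,"xyz":[-122,-25.7,16],"rot":[7.5,-7.5,28]},{"gripper":-0.4,"xyz":[-122,-25.7,16],"rot":[10,-10,38]},{"gripper":-0.4,"xyz":[-122,-25.7,16],"rot":[12.5,-12.5,47]},{"gripper":-0.4,"xyz":[-122,-25.7,16],"rot":[15,-15,57]},{"gripper":-0.4,"xyz":[-122,-25.7,16],"rot":[17.5,-17.5,66]},{"gripper":-0.4,"xyz":[-122,-25.7,16],"rot":[20,-20,76]},{"gripper":-0.4,"xyz":[-122,-25.7,16],"rot":[22.5,-22.5,84]},{"gripper":-0.4,"xyz":[-122,-25.7,16],"rot":[23.4,-23.6,87.5]},{"gripper":-0.4,"xyz":[-122,-25.7,16],"rot":[23.4,-23.6,87.5]},{"gripper":-0.4,"xyz":[-122,-25.7,16],"rot":[23.4,-23.6,87.5]}]'; python3 go.py 578.4 266.7 31.5 85.5 30
```

```text
time_s: 11.75
tcp_pos: [0.5784, 0.2792, 0.1506]
tool_rot: [0.71, 0.655, -0.19, 0.175]
contact_force: [-0.6, -0.2, 0.5]
grip_width: 0.0606
finger_force: 0.0
11.75 [0.5784 0.2792 0.1506] [ 0.62  0.74  0.46  1.64 -0.39  2.34] [-0.6 -0.2  0.5] width 0.0606
xyz [ 48.7   1.  109.4] rot [-0. -0. -0.] z axis [-0.04 -0.5  -0.87]
```

```bash
python3 -m inch '[{"gripper":-0.4,"xyz":[20,0.5,44],"rot":[0,0,0]},{"gripper":-0.4,"xyz":[40,1,88],"rot":[0,0,0]},{"gripper":-0.4,"xyz":[48.7,1,109.4],"rot":[0,0,0]},{"gripper":-0.4,"xyz":[48.7,1,109.4],"rot":[0,0,0]},{"gripper":-0.4,"xyz":[48.7,1,109.4],"rot":[0,0,0]}]'; python3 go.py 578.4 266.7 31.5 85.5 30
python3 -m inch '[{"gripper":-0.4,"xyz":[-5.2,0,3],"rot":[0,0,0]},{"gripper":-0.4,"xyz":[-10.4,0,6],"rot":[0,0,0]},{"gripper":-0.4,"xyz":[-15.6,0,9],"rot":[0,0,0]},{"gripper":-0.4,"xyz":[-20.8,0,12],"rot":[0,0,0]},{"gripper":-0.4,"xyz":[-26,0,15],"rot":[0,0,0]},{"gripper":-0.4,"xyz":[-31.2,0,18],"rot":[0,0,0]},{"gripper":-0.4,"xyz":[-36.4,0,21],"rot":[0,0,0]},{"gripper":-0.4,"xyz":[-41.6,0,24],"rot":[0,0,0]},{"gripper":-0.4,"xyz":[-46.8,0,27],"rot":[0,0,0]},{"gripper":-0.4,"xyz":[-52,0,30],"rot":[0,0,0]},{"gripper":-0.4,"xyz":[-57.2,0,33],"rot":[0,0,0]},{"gripper":-0.4,"xyz":[-62.4,0,36],"rot":[0,0,0]},{"gripper":-0.4,"xyz":[-67.6,0,39],"rot":[0,0,0]},{"gripper":-0.4,"xyz":[-72.8,0,42],"rot":[0,0,0]},{"gripper":-0.4,"xyz":[-78,0,45],"rot":[0,0,0]},{"gripper":-0.4,"xyz":[-83.2,0,48],"rot":[0,0,0]},{"gripper":-0.4,"xyz":[-86.6,0,50],"rot":[0,0,0]},{"gripper":-0.4,"xyz":[-86.6,0,50],"rot":[0,0,0]}]'; python3 look.py a2.png; python3 go.py 570.5 167 31.5 85.5 30
```

```text
time_s: 12.38
tcp_pos: [0.5788, 0.2678, 0.0327]
tool_rot: [0.71, 0.655, -0.189, 0.176]
contact_force: [0.6, 1.7, -0.3]
grip_width: 0.0598
finger_force: 0.0
12.375 [0.5788 0.2678 0.0327] [ 0.61  0.8   0.27  1.39 -0.4   2.33] [ 0.6  1.7 -0.3] width 0.0598
xyz [-0.4 -0.3  1.6] rot [ 0.1 -0.1 -0.1] z axis [-0.04 -0.5  -0.87]
time_s: 14.62
tcp_pos: [0.5702, 0.1674, 0.0312]
tool_rot: [0.71, 0.655, -0.19, 0.176]
contact_force: [0.0, -0.0, 0.1]
grip_width: 0.0596
finger_force: 0.0
((565.1146850585938, 101.84956359863281), (100.07319641113281, 104.63230895996094), 85.3919677734375) 1049 cross err (stand-centreline) -0.3 along t-mouth 89.6
14.675 [0.5702 0.1676 0.0311] [ 0.49  0.7   0.06  1.23 -0.43  2.21] [-0.2  0.7  0.7] width 0.0599
xyz [-0.6  0.3 -0. ] rot [-0.   0.  -0.1] z axis [-0.04 -0.5  -0.87]
```

View pics/a2.png

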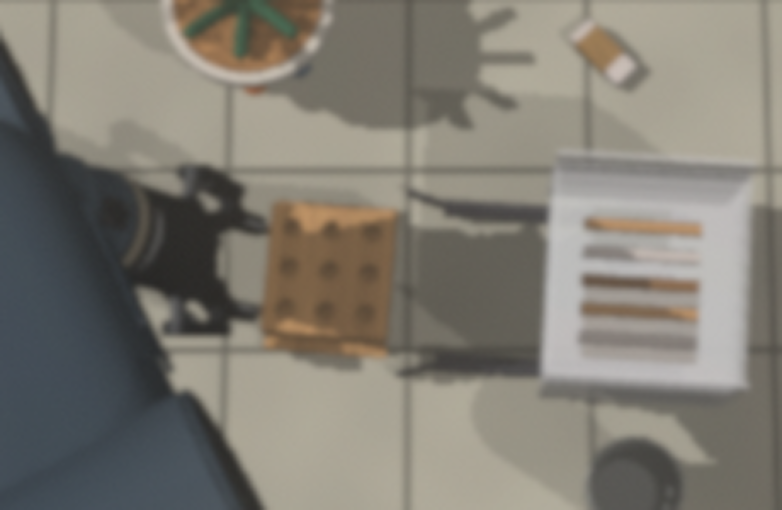

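The stand sits squarely before the flare: in the crop its front edge is at x≈395, between the rail ends at (410,190) and (400,372). The fingers are on its rear face at x≈265. I'll keep pushing.

```bash
python3 -m inch '[{"gripper":-0.4,"xyz":[-4.3,0,2.5],"rot":[0,0,0]},{"gripper":-0.4,"xyz":[-8.7,0,5],"rot":[0,0,0]},{"gripper":-0.4,"xyz":[-13,0,7.5],"rot":[0,0,0]},{"gripper":-0.4,"xyz":[-17.3,0,10],"rot":[0,0,0]},{"gripper":-0.4,"xyz":[-21.7,0,12.5],"rot":[0,0,0]},{"gripper":-0.4,"xyz":[-26,0,15],"rot":[0,0,0]},{"gripper":-0.4,"xyz":[-30.3,0,17.5],"rot":[0,0,0]},{"gripper":-0.4,"xyz":[-34.6,0,20],"rot":[0,0,0]},{"gripper":-0.4,"xyz":[-39,0,22.5],"rot":[0,0,0]},{"gripper":-0.4,"xyz":[-43.3,0,25],"rot":[0,0,0]}]'
python3 -m inch '[{"gripper":-0.4,"xyz":[-4.3,0,2.5],"rot":[0,0,0]},{"gripper":-0.4,"xyz":[-8.7,0,5],"rot":[0,0,0]},{"gripper":-0.4,"xyz":[-13,0,7.5],"rot":[0,0,0]},{"gripper":-0.4,"xyz":[-17.3,0,10],"rot":[0,0,0]},{"gripper":-0.4,"xyz":[-21.7,0,12.5],"rot":[0,0,0]},{"gripper":-0.4,"xyz":[-26,0,15],"rot":[0,0,0]}]'; python3 look.py
```

```text
time_s: 15.92
tcp_pos: [0.5663, 0.1178, 0.0311]
tool_rot: [0.71, 0.655, -0.19, 0.176]
contact_force: [0.1, 1.9, 0.3]
grip_width: 0.0598
finger_force: 1.0
time_s: 16.68
tcp_pos: [0.564, 0.0879, 0.0311]
tool_rot: [0.71, 0.655, -0.19, 0.176]
contact_force: [0.2, 2.2, -0.9]
grip_width: 0.0597
finger_force: 1.0
((558.6390380859375, 22.792179107666016), (99.83782958984375, 105.27898406982422), 85.35588836669922) 1054 cross err (stand-centreline) -0.6 along t-mouth 10.3
```

```bash
python3 -m inch '[{"gripper":-0.4,"xyz":[-4.3,0,2.5],"rot":[0,0,0]},{"gripper":-0.4,"xyz":[-8.7,0,5],"rot":[0,0,0]},{"gripper":-0.4,"xyz":[-13,0,7.5],"rot":[0,0,0]},{"gripper":-0.4,"xyz":[-17.3,0,10],"rot":[0,0,0]},{"gripper":-0.4,"xyz":[-21.7,0,12.5],"rot":[0,0,0]},{"gripper":-0.4,"xyz":[-26,0,15],"rot":[0,0,0]},{"gripper":-0.4,"xyz":[-30.3,0,17.5],"rot":[0,0,0]},{"gripper":-0.4,"xyz":[-34.6,0,20],"rot":[0,0,0]},{"gripper":-0.4,"xyz":[-39,0,22.5],"rot":[0,0,0]},{"gripper":-0.4,"xyz":[-43.3,0,25],"rot":[0,0,0]}]'
python3 -m inch '[{"gripper":-0.4,"xyz":[-4.3,0,2.5],"rot":[0,0,0]},{"gripper":-0.4,"xyz":[-8.7,0,5],"rot":[0,0,0]},{"gripper":-0.4,"xyz":[-13,0,7.5],"rot":[0,0,0]},{"gripper":-0.4,"xyz":[-17.3,0,10],"rot":[0,0,0]},{"gripper":-0.4,"xyz":[-19.9,0,11.5],"rot":[0,0,0]},{"gripper":-0.4,"xyz":[-22.5,0,13],"rot":[0,0,0]}]'; python3 look.py a3.png
```

```text
time_s: 17.98
tcp_pos: [0.5601, 0.0381, 0.0311]
tool_rot: [0.71, 0.655, -0.19, 0.176]
contact_force: [0.5, 2.5, 0.9]
grip_width: 0.0597
finger_force: 1.3
time_s: 18.73
tcp_pos: [0.5581, 0.0123, 0.0311]
tool_rot: [0.71, 0.655, -0.19, 0.176]
contact_force: [2.0, 2.9, 0.5]
grip_width: 0.06
finger_force: 1.6
((555.6964111328125, -15.157370567321777), (29.814388275146484, 101.8698501586914), 89.6876449584961) 275 cross err (stand-centreline) -0.5 along t-mouth -27.8
```

View pics/a3.png

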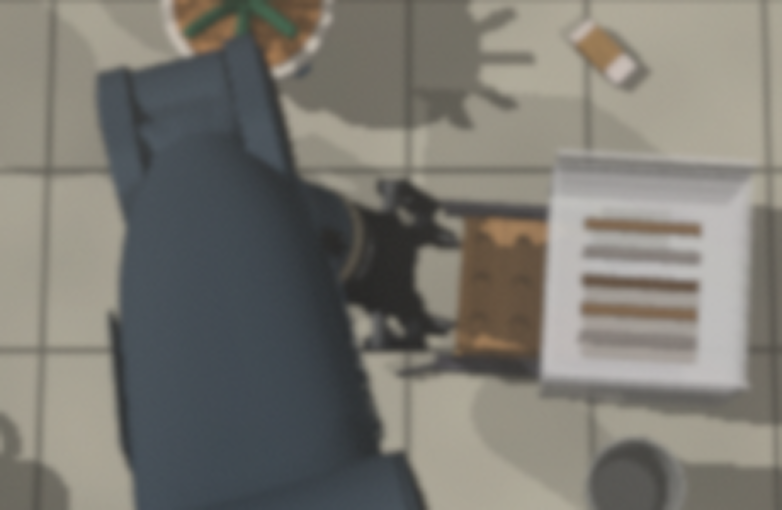

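Both fingers are inside the rails (crop (440,235) and (440,325)) and the stand is straight, half under the tower. From here I'll feel for the stop in small steps.

```bash
python3 -m inch '[{"gripper":-0.4,"xyz":[-1.7,0,1],"rot":[0,0,0]},{"gripper":-0.4,"xyz":[-3.5,0,2],"rot":[0,0,0]},{"gripper":-0.4,"xyz":[-5.2,0,3],"rot":[0,0,0]},{"gripper":-0.4,"xyz":[-6.9,0,4],"rot":[0,0,0]},{"gripper":-0.4,"xyz":[-8.7,0,5],"rot":[0,0,0]}]'
for i in 1 2; do :; done
python3 -m inch '[{"gripper":-0.4,"xyz":[-1.3,0,0.75],"rot":[0,0,0]},{"gripper":-0.4,"xyz":[-2.6,0,1.5],"rot":[0,0,0]},{"gripper":-0.4,"xyz":[-3.5,0,2],"rot":[0,0,0]}]'
```

```text
time_s: 19.4
tcp_pos: [0.5571, 0.0023, 0.0311]
tool_rot: [0.71, 0.655, -0.19, 0.176]
contact_force: [1.4, 3.9, 0.8]
grip_width: 0.0599
finger_force: 1.7
time_s: 19.77
tcp_pos: [0.5568, -0.0016, 0.0311]
tool_rot: [0.71, 0.655, -0.19, 0.176]
contact_force: [1.4, 3.4, 0.6]
grip_width: 0.06
finger_force: 1.8
```

```bash
python3 -m inch '[{"gripper":-0.4,"xyz":[-1.3,0,0.75],"rot":[0,0,0]},{"gripper":-0.4,"xyz":[-2.6,0,1.5],"rot":[0,0,0]},{"gripper":-0.4,"xyz":[-3.5,0,2],"rot":[0,0,0]}]'
```

```text
time_s: 20.15
tcp_pos: [0.5565, -0.0056, 0.0311]
tool_rot: [0.71, 0.655, -0.19, 0.176]
contact_force: [2.6, 3.0, 0.1]
grip_width: 0.06
finger_force: 1.8
```

```bash
python3 -m inch '[{"gripper":-0.4,"xyz":[-1.3,0,0.75],"rot":[0,0,0]},{"gripper":-0.4,"xyz":[-2.6,0,1.5],"rot":[0,0,0]},{"gripper":-0.4,"xyz":[-3.5,0,2],"rot":[0,0,0]}]'
```

```text
time_s: 20.52
tcp_pos: [0.5562, -0.0097, 0.0311]
tool_rot: [0.71, 0.655, -0.19, 0.176]
contact_force: [3.0, 4.3, -0.2]
grip_width: 0.0598
finger_force: 1.9
```

```bash
python3 -m inch '[{"gripper":-0.4,"xyz":[-1.3,0,0.75],"rot":[0,0,0]},{"gripper":-0.4,"xyz":[-2.6,0,1.5],"rot":[0,0,0]},{"gripper":-0.4,"xyz":[-3.5,0,2],"rot":[0,0,0]}]'
```

```text
time_s: 20.9
tcp_pos: [0.5563, -0.0109, 0.031]
tool_rot: [0.71, 0.656, -0.188, 0.174]
contact_force: [-1.0, 24.5, 6.1]
grip_width: 0.0594
finger_force: 12.4
```

```bash
python3 -m inch '[{"gripper":-0.4,"xyz":[-1.3,0,0.75],"rot":[0,0,0]},{"gripper":-0.4,"xyz":[-2.6,0,1.5],"rot":[0,0,0]},{"gripper":-0.4,"xyz":[-3.5,0,2],"rot":[0,0,0]}]'
```

```text
time_s: 21.28
tcp_pos: [0.5563, -0.0114, 0.0311]
tool_rot: [0.71, 0.658, -0.185, 0.172]
contact_force: [-4.8, 47.2, 13.7]
grip_width: 0.0597
finger_force: 23.5
```

Hard stop at rear face about 39 mm inside, within the 30–65 mm expected. I'll back straight off and check.

```bash
python3 -m inch '[{"gripper":-0.4,"xyz":[3,0,-1.7],"rot":[0,0,0]},{"gripper":-0.4,"xyz":[6,0,-3.5],"rot":[0,0,0]},{"gripper":-0.4,"xyz":[12,0,-7],"rot":[0,0,0]},{"gripper":-0.4,"xyz":[26,0,-15],"rot":[0,0,0]},{"gripper":-0.4,"xyz":[52,0,-30],"rot":[0,0,0]},{"gripper":-0.4,"xyz":[52,0,-60],"rot":[0,0,0]},{"gripper":-0.4,"xyz":[70,0,-110],"rot":[0,0,0]},{"gripper":-0.4,"xyz":[90,0,-150],"rot":[0,0,0]},{"gripper":-0.4,"xyz":[110,0,-190],"rot":[0,0,0]},{"gripper":-0.4,"xyz":[110,0,-190],"rot":[0,0,0]},{"gripper":-0.4,"xyz":[110,0,-190],"rot":[0,0,0]}]'; python3 look.py a4.png
python3 - <<'E'
from h import *
s=snapshot("scene");cv2.imwrite("pics/s4.png",cv2.resize(s["color"][170:330,200:400],None,fx=3.7,fy=3.7,interpolation=cv2.INTER_CUBIC))
E
```

```text
time_s: 22.65
tcp_pos: [0.5702, 0.1719, 0.1401]
tool_rot: [0.709, 0.655, -0.19, 0.176]
contact_force: [-0.3, -0.8, 0.2]
grip_width: 0.0598
finger_force: 0.0
((555.470458984375, -27.347003936767578), (5.433013916015625, 52.27458953857422), 89.68766021728516) 29 cross err (stand-centreline) 0.2 along t-mouth -40.0
```

View pics/a4.png

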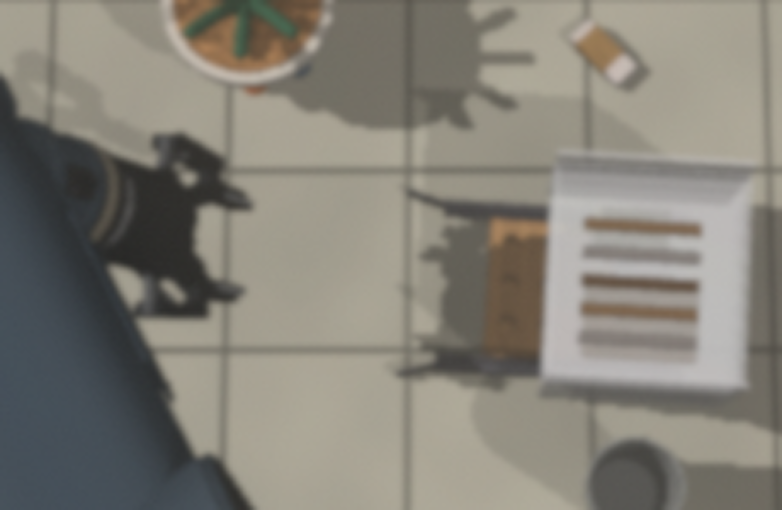

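View pics/s4.png

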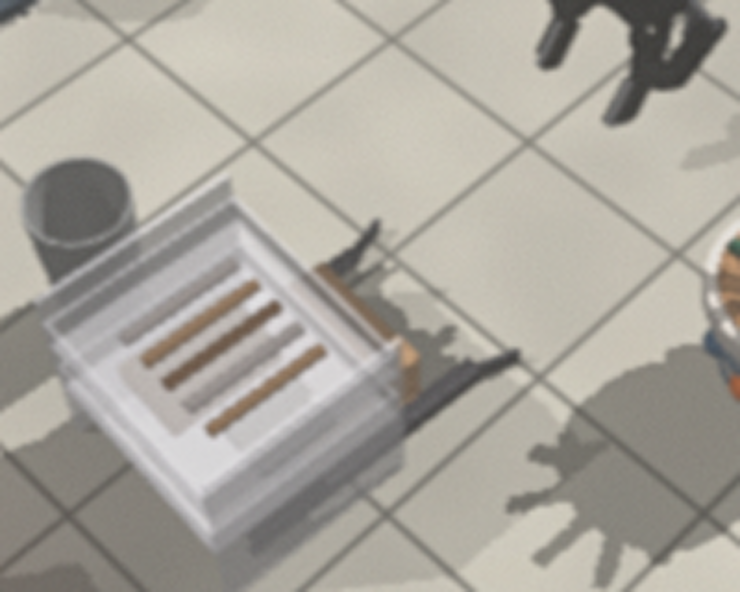

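The stand sits straight in the rails: its rear face runs (492,218) to (484,352) in the top crop, parallel to the tower front, and nothing else has moved. The gripper is clear.

```bash
python3 -c "from station import robot;print(robot.hand_in())"
```

```text
the job is handed in; nothing more can be done
None
```

I slid the crayon stand into the dock until it met a firm stop, rear face about 39 mm inside the mouth (30–65 mm expected), then backed the gripper clear and handed in. The last step pressed it with about 47 N, harder than needed, and the buffer itself can't be seen under the tower, so that it is pressed in rests on what I felt.

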